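# Sort the globe-stand parts on the inspection bench

## Task

Put away the five loose globe-stand parts. Set the short aluminium channel, open side up, in the middle of the flat plywood tray, then stack the longer channel on it as it lies, open side down and parallel to it, shifted sideways so that the flanges interlock and it sits level. Thread the big steel collar and then the small one onto the post of the round stand, stand the wooden foot upright in the white square tray, and leave the small globe and the jar where they are.

Things in the scene. Friction and masses are not known exactly. Their poses are not given: they have to be found in the camera images.
- channel_short: Loose aluminium channel lying open side up (a U seen from its end): 50 mm long (its x), 50 mm wide over the flanges (its y), 25 mm high, all walls 4 mm thick; the flat web is at the bottom, the two flanges run along x at y = +-21 to 25 mm and end at the top. Origin: centre of the underside of the web; z up.
- channel_long: Loose aluminium channel lying open side down: 66 mm long (x), 50 wide over the flanges (y), 25 high, walls 4; web on top, flanges along x at y = +-21 to 25. Origin: footprint centre at the flange tips, 25 below the top; z up. Interlocked: parallel to the short one, shifted 4 to 22 mm to either side (13 is the middle), one flange in its trough, one outside; origin then 4 mm above its origin.
- collar_big: Loose steel ring, outside 58 mm, bore 30 mm, 24 mm high, lying flat. Origin: centre of its underside; z is its axis, up.
- collar_small: Loose steel ring, outside 40 mm, bore 28 mm, 24 mm high, lying flat. Origin: centre of its underside; z is its axis, up.
- foot: Loose turned wooden bun foot standing upright: round, 44 mm across from 10 to 30 mm height, narrower at the bottom (38 mm) and rounded towards the small top (24 mm), 40 mm high, no hole. Origin: centre of its underside; z up.
- channel_tray: Fixed flat plywood tray for the channels, 140 (x) by 120 (y) mm outside, very low rim: its 4 mm thick rim stands only 6 mm above the bench; floor 4 mm above the bench. Origin: centre of its underside; z up.
- post_stand: Fixed stand for the collars: round dark wooden base 100 mm across and 8 mm thick with one upright steel post 12 mm thick in its centre, rounded tip 58 mm above the bench. Origin: centre of its underside; z along the post.
- foot_tray: Fixed white plastic square tray for the foot, 100 by 100 mm outside, 14 mm high, walls and floor 5 mm thick. Origin: centre of its underside; z up.
- globe: Bystander: small loose blue globe (ball 90 mm across) on a round wooden foot, 113 mm high in all. Origin: centre of its underside.
- jar: Bystander: small loose amber glass jar with a white cap, 52 mm across, about 60 mm high. Origin: centre of its underside.
Mind the look-alikes: they are no part of the job. What is shaped like the foot but black is not meant.

How it is judged:
By the outcome, as a careful person would: the job done as asked, in the order asked, and still so for the second after the job is handed in, with the robot touching nothing.
It also fails if it takes over 147 s, if anything falls off the work surface, if the arm or the gripper's body presses on something with over 40 N, if the wrist force passes 120 N, or if a joint passes its speed limit or range.

## Robot

A 6-joint arm with a two-finger parallel gripper is mounted at the origin on the work surface. World frame = base frame: x ahead of the robot, y to its left, z up, the work surface at z = 0. Lengths are in m, angles in rad, forces in N, time in s.
With the tool pointing down it reaches from about 0.35 to 0.775 m from the base axis. Payload 7.3 kg.
Tool frame: the origin (TCP) lies midway between the tips of the shut fingers; the grasp point (between the pads) lies grasp_offset behind it (grasp_offset is the distance from the TCP to the grasp point, in m); z points along the fingers, y is the line along which they close (so a half turn about z gives the same grasp; the last joint's range is limited). The gripper opens to 92 mm and grips with 3 to 60 N. Pads are 19 mm wide; open, the fingers measure 130 mm over their backs; the gripper's body (75 mm by 190 mm) begins 47 mm behind the grasp point.
Start: joints at [0.959, 0.342, 1.524, -0, 1.275, -0.146], TCP at [0.236, 0.469, 0.188] pointing down, gripper open.
Joint ranges: [-2.53, 2.53], [-0.77, 2.02], [0.04, 2.7], [-1, 4.14], [0.28, 2.66], [-3.11, 3.11]. Speed limits (rad/s): [2.57, 2.57, 3.14, 3.14, 3.14, 3.14].

## Interface

Orientations are given as [roll, pitch, yaw] about the fixed x, y, z axes, in that order (R = Rz(yaw) Ry(pitch) Rx(roll)).
In Python, from cell import * gives the robot as it stands.
- The arm moves only by the tool step_arm, never from a script. Its argument "plan" is a list of rows, each a list of 5 numbers: the closure, from -1 (fully open) to 1 (shut), then the shift along the tool's x, y, z in m, then the turn about the tool's z in rad. In form: [[hand, x, y, z, twist], ...]. A call has 1 to 20 rows; each row is the pose to reach, as a shift and turn from the pose commanded when the call began, along the tool's axes at that moment; what a row does not reach only later rows make up. A row lasts 1/8 s, in which the tool goes at most 62.5 mm and 10.7 degrees, less where a joint would pass 70% of its speed; a pose out of reach is approached as far as the arm can. A call with a gripper value outside its range is refused whole. The fingers move at their own pace and stop on an object; "grip_force" is the grip in N (left out, the last holds). Time passes only in rows, so rows that repeat a pose let the fingers close. It gives the time, the measured TCP pose, the force, the opening and the grip force at its end, in the units of the state.
- observe(): the state, without advancing time (a new reading comes with each control period).
- read_camera(name): name is "side" or "top"; returns a dict with "img" (384x512x3 uint8, red, green, blue), "range_z" (384x512 float32, m along the optical axis (not along the pixel's ray), 0 where there is no reading), "fx", "fy", "cx", "cy" (pixels), "R" (3x3) and "t" (3): a world point X has camera coordinates R X + t. Camera axes: x right, y down, z forward; pixel columns grow to the right and rows downward; lengths in m; the calibration is good to about 2 mm. A picture is of the moment at which its call begins.
- hand_in(): hands the job in; it is judged then, once.
The state is a dict: "time": time; "qpos": joint angles; "qvel": joint speeds; "joint_efforts": joint torques, N m; "tool_pos": TCP position; "tool_rot": TCP orientation; "contact_force": force on the tool from outside, world axes, zero at the start; "torque": the same for the moment, N m; "opening": finger opening in m; "grip_force": force on a finger pad.
Only numpy, scipy, OpenCV 4.12 (cv2) and the standard library are available. Lean on these libraries where they do the work, as an engineer would, in place of code of your own. Each camera call takes 0.05 s, during which the arm holds its last target. There are 200 camera calls.

## Working session

There is one attempt and no reset: what is moved stays moved. The work goes in short steps, Python scripts to look and compute and a tool call to move; the robot and the scene stay as the last step left them, time stands still between calls to the robot, and variables do not carry over. Pictures are saved under pics/ and viewed, at most 14 in all, crops included, and the job is handed in when it is done.

Besides the shell and the picture viewer there is one more tool, called after ">>>" by a JSON object that holds its "name" and its "arguments", one argument or row to a line. step_arm: Moves the arm, as the interface text tells. Its arguments: {"type":"object","properties":{"plan":{"type":"array","items":{"type":"array","items":{"type":"number"}}},"grip_force":{"type":"number"}},"required":["plan"]}

```bash
mkdir -p pics; ls
cat > h.py <<'E'
from cell import *
import numpy as np, cv2
def snap(n,f=None):
    c=read_camera(n)
    if f: cv2.imwrite('pics/'+f,c['img'][:,:,::-1])
    return c
def cloud(c):
    z=c['range_z'];v,u=np.mgrid[:384,:512]
    P=np.stack([(u-c['cx'])/c['fx']*z,(v-c['cy'])/c['fy']*z,z],-1)
    W=(P-c['t'])@c['R']; W[z==0]=np.nan
    return W
def ray(c,u,v,h):
    d=c['R'].T@np.array([(u-c['cx'])/c['fx'],(v-c['cy'])/c['fy'],1]);o=-c['R'].T@c['t']
    return o+d*(h-o[2])/d[2]
E
python3 - <<'E'
from h import *
import pickle
s=observe();print(s)
for n in('top','side'):
    c=snap(n); pickle.dump(c,open(n+'0.pkl','wb')); print(n,-c['R'].T@c['t'],c['R'].round(2).tolist(),c['fx'])
    cv2.imwrite(f'pics/{n}0.png',cv2.resize(c['img'][:,:,::-1],(800,600)))
E
```

```text
pics
{'time': 0.0, 'qpos': array([ 9.58969845e-01,  3.42748675e-01,  1.52498206e+00,  8.09723368e-06,
        1.27537623e+00, -1.45985814e-01]), 'qvel': array([-0.00032363, -0.0006833 , -0.00192617,  0.00123934, -0.00024292,
       -0.00110571]), 'joint_efforts': array([ 4.00358276e-04, -4.31237805e+01, -2.44218779e+01,  7.20829703e-02,
        5.61530620e-02, -1.64048947e-04]), 'tool_pos': array([0.23553104, 0.46870756, 0.18744373]), 'tool_rot': array([-3.14009558e+00, -2.27944107e-04,  2.67574945e+00]), 'contact_force': array([-0.24037311,  0.0896253 , -0.75978493]), 'torque': array([ 0.00922533, -0.01280843,  0.02877447]), 'grip_force': 0.0, 'opening': 0.09160091679572357}
top [0.45703111 0.01635358 1.22722966] [[0.01, -1.0, 0.03], [-1.0, -0.01, -0.05], [0.05, -0.03, -1.0]] 362.4302332660899
side [-0.05511089 -0.5488735   0.68435356] [[0.67, -0.74, -0.02], [-0.47, -0.41, -0.78], [0.57, 0.54, -0.62]] 423.4066032795781
```

View pics/top0.png

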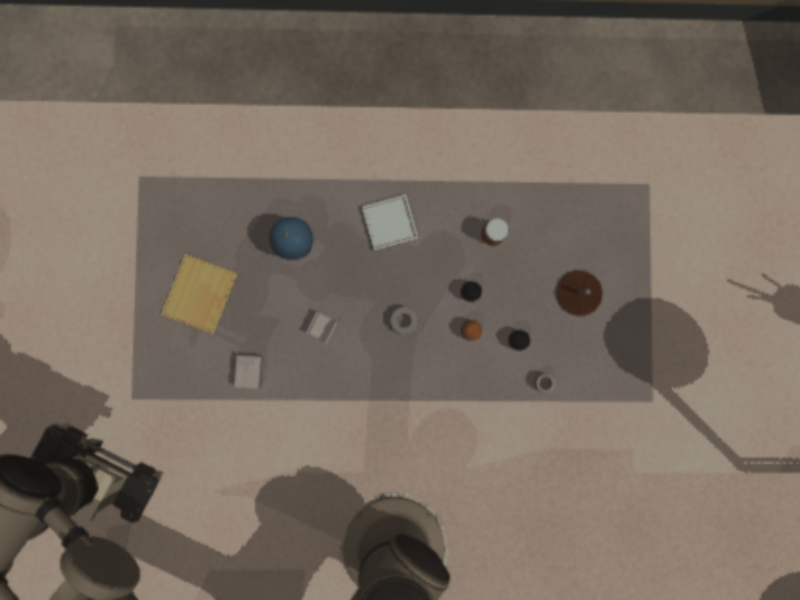

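View pics/side0.png

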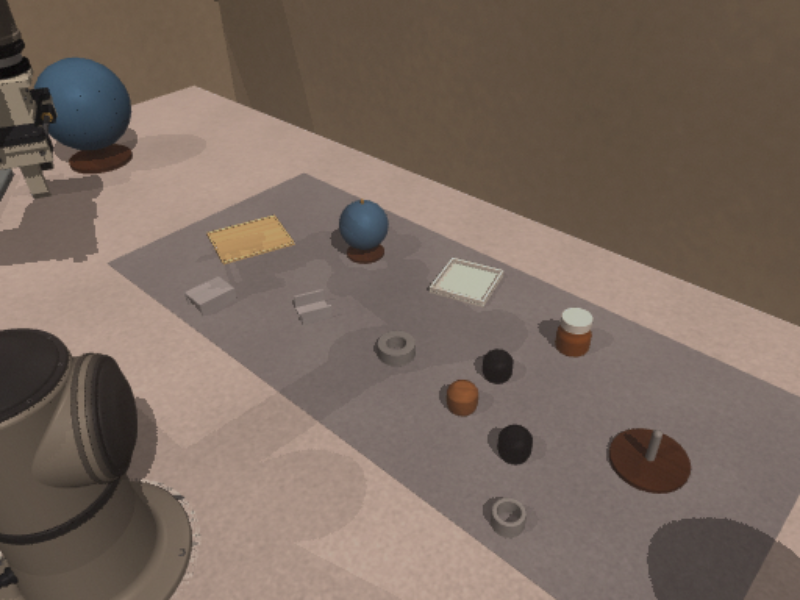

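The top view (800x600) shows: tray (199,295), long channel (247,370), short channel (320,326), big collar (403,320), small collar (545,382), post (580,293), white tray (389,222), globe (292,238) and jar (495,231).

Foot candidates in the top view are brown (471,330), black (471,291) and black (519,340). The brown wooden one fits, because the black ones are ruled out by the task. I'll check that in a crop.

Run:
```python
from h import *
import pickle
T=pickle.load(open('top0.pkl','rb'));S=pickle.load(open('side0.pkl','rb'))
k=1.5625
W=cloud(T)
# top: per-object window, height-mask
def blob(c,u,v,h,r,lo,hi,name):
    W=cloud(c);u,v=int(u/k),int(v/k)
    m=np.zeros((384,512),np.uint8);sl=np.s_[max(v-r,0):v+r+1,max(u-r,0):u+r+1]
    z=W[...,2];m[sl]=((z>lo)&(z<hi))[sl]
    n,l,st,ce=cv2.connectedComponentsWithStats(m)
    if n<2: print(name,'none',np.nanmax(z[sl]));return
    i=1+np.argmax(st[1:,4]);p=np.argwhere(l==i)
    X=np.array([ray(c,b,a,h)[:2] for a,b in p])*1000
    R=cv2.minAreaRect(X.astype(np.float32))
    print(name,'n',len(X),'mean',X.mean(0).round(1),'rect',np.round(R[0],1),np.round(R[1],1),round(R[2],1),'z med',np.nanmedian(W[l==i][:,2]).round(4))
L=dict(tray=(199,295,.006,18,.002,.02),long=(247,370,.025,14,.015,.04),short=(320,326,.025,14,.0015,.04),big=(403,320,.024,14,.015,.04),foot=(471,330,.03,10,.012,.06),small=(545,382,.024,10,.012,.04),base=(580,293,.008,20,.004,.02),wtray=(389,222,.014,22,.003,.03))
for n,a in L.items(): blob(T,*a[:2],a[2],a[3],*a[4:],n)
z=W[...,2];print('bench z',np.nanmedian(z[200:210,150:180]),np.nanstd(z[200:210,150:180]))
M=dict(tray=(250,239,.006,32,.002,.02),long=(210,294,.025,25,.018,.04),short=(313,305,.025,20,.015,.04),big=(397,348,.024,20,.017,.04),foot=(462,396,.03,14,.02,.06),small=(508,515,.024,20,.017,.04),base=(650,460,.008,30,.004,.012),wtray=(467,281,.014,28,.003,.03))
for n,a in M.items(): blob(S,*a[:2],a[2],a[3],*a[4:],'S '+n)
i=S['img'][:,:,::-1]
a=cv2.resize(i[145:225,100:280],(800,356),interpolation=cv2.INTER_CUBIC)
b=cv2.resize(i[215:345,270:450],(332,240),interpolation=cv2.INTER_CUBIC)
t=cv2.resize(T['img'][175:255,130:365,::-1],(468,160),interpolation=cv2.INTER_CUBIC)
o=np.zeros((600,800,3),np.uint8);o[:356]=a;o[360:600,:332]=b;o[360:520,332:]=t
cv2.imwrite('pics/crop1.png',o)
```

```text
tray n 1127 mean [537.7 421.9] rect [537.4 421.8] [122.5 119.7] 1.3 z med 0.005
long n 327 mean [373.2 309.9] rect [373.2 309.6] [52.6 66.1] 86.5 z med 0.0256
short n 517 mean [469.9 161.2] rect [472.1 161.7] [92.8 92.3] 0.7 z med 0.0039
big n 175 mean [483.4 -17. ] rect [483.2 -16.7] [53.1 53.2] 0.4 z med 0.0241
foot n 143 mean [ 463.5 -159.9] rect [ 464.2 -160.7] [39.7 43.3] 0.4 z med 0.0383
small n 73 mean [ 352.5 -316.9] rect [ 352.4 -316.7] [37.4 37.9] 44.6 z med 0.0231
base n 662 mean [ 546.2 -398.9] rect [ 547.9 -402.4] [104.6 109.2] 63.8 z med 0.0087
wtray n 932 mean [696.6  13.9] rect [700.5   9.7] [143.7 150.1] 18.3 z med 0.0066
bench z 0.0013735218758238014 0.0024385541679592553
S tray n 1507 mean [533.3 408. ] rect [531.7 402.9] [326.1 178.4] 59.5 z med 0.0041
S long n 345 mean [370.9 306. ] rect [370.8 305.3] [60.3 69.7] 86.9 z med 0.0254
S short n 85 mean [453.3 131. ] rect [453.4 130.1] [18.7 50.6] 64.2 z med 0.0227
S big n 299 mean [479.9 -21.2] rect [478.4 -21.7] [64.  56.8] 41.2 z med 0.0246
S foot n 310 mean [ 460.3 -164.2] rect [ 460.6 -163.9] [54.  40.9] 39.7 z med 0.0366
S small n 244 mean [ 349.9 -321.1] rect [ 349.8 -321.3] [41.9 39.9] 41.7 z med 0.0243
S base n 1526 mean [ 542.1 -402.9] rect [ 544.8 -399.9] [107.8  99.8] 24.0 z med 0.0093
S wtray n 1001 mean [689.6   8.4] rect [700.1  10.5] [146.9 118. ] 18.5 z med 0.0069
```

View pics/crop1.png

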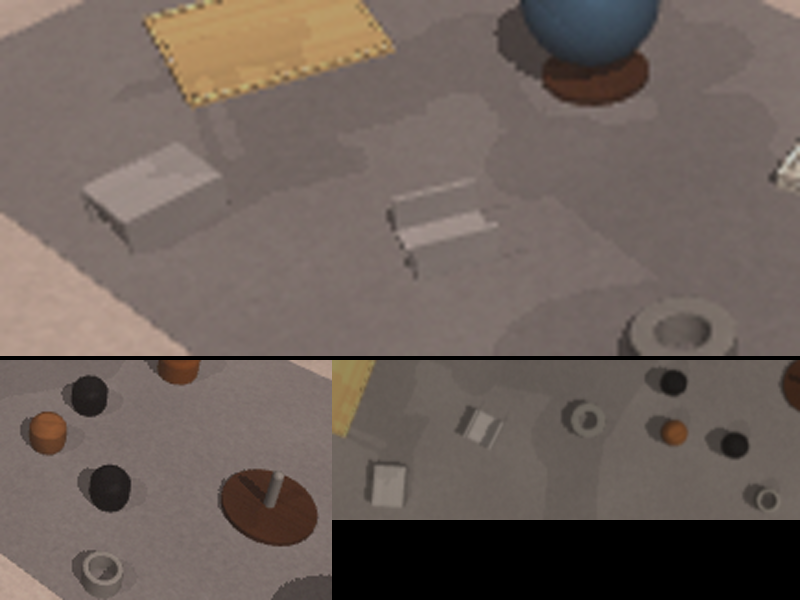

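The crop confirms it: the brown foot at about (48,433) in the crop is the wooden one, and the other two are black. The short channel's flanges run along the (395,195)-(475,182) direction. Next I'll refine the tray, base and channel poses by colour.

Run:
```python
from h import *
import pickle
T=pickle.load(open('top0.pkl','rb'));S=pickle.load(open('side0.pkl','rb'))
k=1.5625
def col(c,u,v,r,f,h,name):
    u,v=int(u/k),int(v/k);i=c['img'].astype(int);m=np.zeros((384,512),np.uint8)
    sl=np.s_[v-r:v+r+1,u-r:u+r+1];m[sl]=f(i[...,0],i[...,1],i[...,2])[sl]
    m=cv2.morphologyEx(m,cv2.MORPH_CLOSE,np.ones((3,3)))
    n,l,st,ce=cv2.connectedComponentsWithStats(m);j=1+np.argmax(st[1:,4]);p=np.argwhere(l==j)
    X=np.array([ray(c,b,a,h)[:2] for a,b in p])*1000
    R=cv2.minAreaRect(X.astype(np.float32));print(name,len(X),X.mean(0).round(1),np.round(R[0],1),np.round(R[1],1),round(R[2],1))
yel=lambda r,g,b:(r-b>50)
wh=lambda r,g,b:(g>130)&(g-r>-3)
br=lambda r,g,b:(r-b>18)&(r<150)&(r>1.5*b)
org=lambda r,g,b:(r-b>40)
col(T,199,295,34,yel,.005,'tray');col(S,250,239,40,yel,.005,'S tray')
col(T,389,222,26,wh,.014,'wtray');col(S,467,281,30,wh,.014,'S wtray')
col(T,580,293,22,br,.008,'base');col(S,650,460,32,br,.008,'S base')
col(T,471,330,12,org,.025,'foot');
# short channel by edges: high points and bright pixels
for c,u,v,r,n in((T,320,326,12,'T'),(S,313,305,22,'S')):
    W=cloud(c);u,v=int(u/k),int(v/k);sl=np.s_[v-r:v+r+1,u-r:u+r+1];w=W[sl].reshape(-1,3)
    for lo,hi in((.018,.035),):
        p=w[(w[:,2]>lo)&(w[:,2]<hi)]*1000
        m=p[:,:2].mean(0);_,_,V=np.linalg.svd(p[:,:2]-m);print(n,len(p),m.round(1),'ang',np.degrees(np.arctan2(V[0,1],V[0,0])).round(1), 'R', np.round(cv2.minAreaRect(p[:,:2].astype(np.float32)),1) if 0 else cv2.minAreaRect(p[:,:2].astype(np.float32)))
W=cloud(T)
a=T['img'][195:222,190:222].astype(int).sum(2)//3
print('\n'.join(' '.join('%3d'%x for x in r) for r in a))
```

```text
tray 1451 [538.4 421.3] [538.5 421.5] [118.2 137.7] 69.9
S tray 1030 [535.  419.4] [537.2 421. ] [127.2 140.4] 70.0
wtray 829 [696.1  13.9] [696.1  13.9] [97.5 97.7] 16.2
S wtray 689 [696.8   9.1] [696.   13.7] [96.7 97.3] 16.0
base 616 [ 546.9 -399.5] [ 547.5 -399.6] [92.7 95.5] 89.5
S base 1506 [ 541.8 -403.3] [ 545.2 -401.9] [102.4  97.7] 46.8
foot 106 [ 463.5 -163.9] [ 462.6 -163.2] [36.6 33.4] 0.0
T 42 [467.4 157.6] ang 58.1 R ((466.8419189453125, 156.39674377441406), (49.088497161865234, 48.329978942871094), 63.356510162353516)
S 131 [465.3 153.9] ang 63.2 R ((465.9588928222656, 154.98394775390625), (55.69265365600586, 49.36482620239258), 64.85175323486328)
101 100 101 102 101  99  99  98  98  98  97  98  98  98  98  96  95  98  98  97  96  98  98  98  98  97  96  97  98  99  97  97
100 100  99 101 102 100  99  98  98  97  97  97  97  99  98  94  95  99  98  98  96  98  98  99  98  98  97  97  98  98  97  96
100 100  99  99 100 101  99  92  89  89  94  97  98  99  96  94  97 100  98  98  98  97  98  98  98  98  98  98  99  98  98  97
 99  99  99  99  99 100  97  78  69  70  82 
[... 2327 characters left out ...]
  86  88 103 117 102  99 101 100 100 100  99  98  99  99 101
 98  98  98  99 100 100 100 100 100  99  99  98 100 100  89  87  84  84  93 113 111  98 100 101 101 100 101 100  98  98 100 102
 99  99  99  99  99 100  99  99  99  99 100 100 100 101  99  97  88  89 101 116 102 100 101 102 102 103 103 101 100 100 100 102
100 100 100  99  99 100 100  99  99  99  99 101 100 101 101 100  99  99 107 109  99  99 100 102 102 102 102 101 101 100 101 101
100  99  98  98  98 100  99  99  99  99  99 100 100 100 100  99  99 100 101 103 100  99 100 102 103 102 101 101 101 101 101 101
100  99  98  99  99  99  99  99 100 100 101  99  98  98  99 100  99 101 101 101  99  99 101 102 102 101 100 101 101 102 101 102
```

```bash
cat >> h.py <<'E'
def go(x,y,z,yawdeg):
    s=observe();p=s['tool_pos'];w=s['tool_rot'][2]
    d=np.array([x,y,z])-p
    tx=d@[np.cos(w),np.sin(w),0];ty=d@[np.sin(w),-np.cos(w),0]
    tw=-(np.radians(yawdeg)-w);tw=(tw+np.pi)%(2*np.pi)-np.pi
    print('shift',np.round([tx,ty,-d[2]],4),'twist',round(tw,3),'| at',p.round(4),np.degrees(w).round(1),'q6',s['qpos'][5].round(2),'q6 after ~',)
E
python3 - <<'E'
from h import *
import pickle,cell
print([k for k in dir(cell) if k[0]!='_'],globals().get('grasp_offset'))
T=pickle.load(open('top0.pkl','rb'))
print(ray(T,205.5,209.45,.025))
W=cloud(T);p=W[222:250,145:172].reshape(-1,3);p=p[p[:,2]>.02];print(len(p),p.mean(0),cv2.minAreaRect((p[:,:2]*1000).astype(np.float32)))
go(.467,.1555,.06,154);go(.467,.1555,.006,154)
E
```

```text
['IKError', 'grasp_offset', 'hand_in', 'observe', 'read_camera'] 0.0188
[0.46720985 0.1566921  0.025     ]
319 [0.37322935 0.31018716 0.02555748] ((373.5018615722656, 310.44842529296875), (51.0822639465332, 65.65902709960938), 85.92095184326172)
shift [-0.3475 -0.1759  0.1275] twist -0.012 | at [0.2355 0.4687 0.1875] 153.3 q6 -0.15 q6 after ~
shift [-0.3475 -0.1759  0.1815] twist -0.012 | at [0.2355 0.4687 0.1875] 153.3 q6 -0.15 q6 after ~
```

>>> {"name": "step_arm", "arguments": {
  "plan": [
    [-1,-0.06,-0.03,0,0],
    [-1,-0.12,-0.06,0,0],
    [-1,-0.17,-0.09,0,0],
    [-1,-0.23,-0.12,0,0],
    [-1,-0.29,-0.15,0.03,0],
    [-1,-0.3475,-0.176,0.06,-0.012],
    [-1,-0.3475,-0.176,0.1,-0.012],
    [-1,-0.3475,-0.176,0.13,-0.012],
    [-1,-0.3475,-0.176,0.13,-0.012],
    [-1,-0.3475,-0.176,0.13,-0.012]
  ],
  "grip_force": 15
}}

```text
time: 1.35
tool_pos: [0.4678, 0.1562, 0.0592]
tool_rot: [3.141, 0.001, 2.688]
contact_force: [0.8, -0.3, -0.0]
opening: 0.0916
grip_force: 0.0
```

Run:
```python
from h import *
go(.467,.1555,.004,154)
c=snap('side');cv2.imwrite('pics/s1.png',cv2.resize(c['img'][130:250,130:290,::-1],(640,480)))
```

```text
shift [ 0.0005 -0.001   0.0552] twist 0.001 | at [0.4678 0.1562 0.0592] 154.0 q6 -0.95 q6 after ~
```

View pics/s1.png

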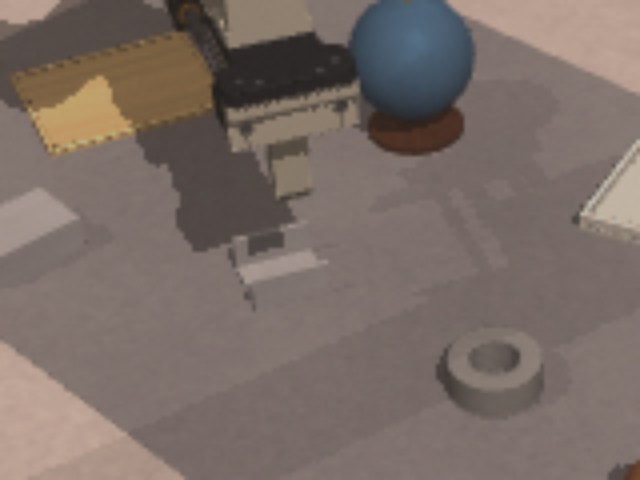

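The fingers at (290,170) hover squarely above the short channel at (280,260), lined up with its flanges. I'll descend and grip.

>>> {"name": "step_arm", "arguments": {
  "plan": [
    [-1,0,0,0.03,0],
    [-1,0,0,0.0545,0],
    [-1,0,0,0.0545,0],
    [0.2,0,0,0.0545,0],
    [0.5,0,0,0.0545,0],
    [0.5,0,0,0.0545,0],
    [0.5,0,0,0.0545,0],
    [0.5,0,0,0.0545,0],
    [0.5,0,0,0.0545,0],
    [0.5,0,0,0.0545,0]
  ]
}}

```text
time: 2.65
tool_pos: [0.4672, 0.1557, 0.0036]
tool_rot: [-3.142, -0.0, 2.688]
contact_force: [0.8, -0.3, 0.5]
opening: 0.0265
grip_force: 0.0
```

Run:
```python
from h import *
c=snap('side');t=snap('top')
o=np.hstack([cv2.resize(c['img'][160:240,150:230,::-1],(400,400)),cv2.resize(t['img'][180:240,175:235,::-1],(400,400))])
cv2.imwrite('pics/s2.png',o);s=observe();print(s['opening'],s['grip_force'],s['tool_pos'])
```

```text
0.02370559178990937 0.0 [0.46719409 0.15576432 0.00357566]
```

View pics/s2.png

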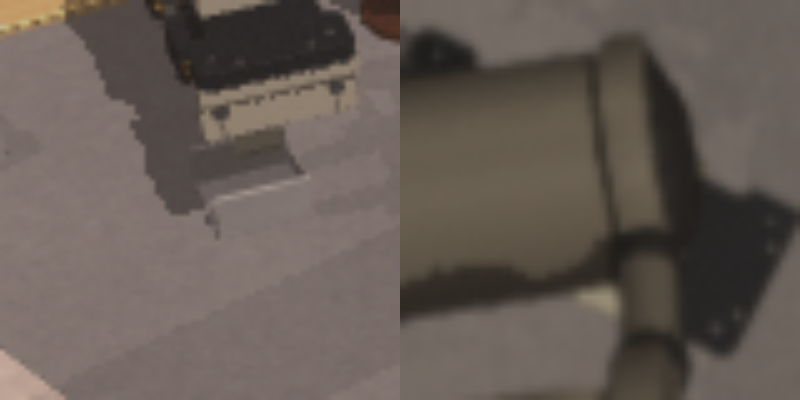

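Run:
```python
from h import *
c=snap('side');s=observe();print(s['opening'])
def pr(X):
    q=c['R']@np.array(X)+c['t'];return ((q[0]/q[2]*c['fx']+c['cx']-150)*5,(q[1]/q[2]*c['fy']+c['cy']-160)*5)
p=s['tool_pos'];a=np.radians(64);d=np.array([np.cos(a),np.sin(a),0]);e=np.array([d[1],-d[0],0])
print('tcp',pr(p))
for k in(-.046,-.025,-.012,.012,.025,.046): print(k,np.round(pr(p+d*k)))
o=np.array([.467,.156,0])
for y in(-.025,.025):
  for x in(-.025,.025): print('chan top',x,y,np.round(pr(o+e*x+d*y+[0,0,.025])),'bot',np.round(pr(o+e*x+d*y)))
W=cloud(c)
for v in range(26,50,2): print(160+v,[ (W[160+v,150+u]*1000).round(0).tolist() for u in(46,52)])
```

```text
0.023229660525642057
tcp (np.float64(252.18684649480537), np.float64(194.9015744048522))
-0.046 [276. 247.]
-0.025 [265. 223.]
-0.012 [258. 208.]
0.012 [246. 182.]
0.025 [240. 168.]
0.046 [229. 146.]
chan top -0.025 -0.025 [212. 202.] bot [218. 241.]
chan top 0.025 -0.025 [308. 178.] bot [312. 216.]
chan top -0.025 0.025 [188. 147.] bot [194. 185.]
chan top 0.025 0.025 [281. 124.] bot [285. 162.]
186 [[409.0, 87.0, 112.0], [456.0, 128.0, 66.0]]
188 [[472.0, 175.0, 27.0], [457.0, 129.0, 59.0]]
190 [[474.0, 178.0, 18.0], [487.0, 170.0, 14.0]]
192 [[472.0, 177.0, 13.0], [487.0, 172.0, 6.0]]
194 [[473.0, 180.0, 4.0], [484.0, 168.0, 4.0]]
196 [[466.0, 172.0, 6.0], [477.0, 161.0, 5.0]]
198 [[462.0, 167.0, 4.0], [457.0, 134.0, 24.0]]
200 [[443.0, 142.0, 23.0], [455.0, 133.0, 19.0]]
202 [[439.0, 138.0, 20.0], [455.0, 134.0, 13.0]]
204 [[441.0, 142.0, 10.0], [454.0, 134.0, 6.0]]
206 [[440.0, 141.0, 5.0], [452.0, 133.0, 2.0]]
208 [[435.0, 137.0, 4.0], [448.0, 128.0, 0.0]]
```

Run:
```python
from h import *
import pickle
S=pickle.load(open('side0.pkl','rb'));W=cloud(S)
for v in range(100,128,3): print(v,[(W[v,u]*1000).round(0).tolist() for u in(20,24,28)])
c=snap('side');t=snap('top')
W=cloud(c)
for v in range(170,192,2): print(v,[(W[v,u]*1000).round(0).tolist() for u in(196,200,204,210,216)])
cv2.imwrite('pics/s3.png',cv2.resize(c['img'][80:230,120:320,::-1],(800,600),interpolation=cv2.INTER_CUBIC))
```

```text
100 [[209.0, 384.0, 304.0], [215.0, 381.0, 302.0], [224.0, 386.0, 297.0]]
103 [[207.0, 385.0, 297.0], [213.0, 382.0, 296.0], [221.0, 381.0, 294.0]]
106 [[211.0, 408.0, 282.0], [220.0, 412.0, 277.0], [257.0, 511.0, 232.0]]
109 [[210.0, 411.0, 274.0], [217.0, 409.0, 272.0], [405.0, 1028.0, 1.0]]
112 [[207.0, 410.0, 268.0], [214.0, 408.0, 267.0], [396.0, 1011.0, -2.0]]
115 [[205.0, 412.0, 261.0], [211.0, 406.0, 261.0], [221.0, 413.0, 255.0]]
118 [[203.0, 413.0, 254.0], [210.0, 409.0, 253.0], [216.0, 404.0, 252.0]]
121 [[201.0, 416.0, 247.0], [207.0, 410.0, 246.0], [215.0, 408.0, 244.0]]
124 [[200.0, 419.0, 239.0], [208.0, 420.0, 235.0], [215.0, 418.0, 233.0]]
127 [[327.0, 917.0, -0.0], [337.0, 910.0, -2.0], [345.0, 896.0, 0.0]]
170 [[416.0, 88.0, 152.0], [422.0, 82.0, 152.0], [428.0, 75.0, 152.0], [437.0, 65.0, 151.0], [449.0, 60.0, 147.0]]
172 [[412.0, 84.0, 151.0], [419.0, 79.0, 149.0], [424.0, 71.0, 150.0], [438.0, 68.0, 144.0], [449.0, 59.0, 142.0]]
174 [[408.0, 79.0, 150.0], [416.0, 76.0, 147.0], [424.0, 73.0, 144.0], [438.0, 69.0, 138.0], [448.0, 60.0, 137.0]]
176 [[408.0, 81.0, 1
[... 192 characters left out ...]
.0, 64.0, 123.0]]
180 [[410.0, 86.0, 128.0], [418.0, 82.0, 126.0], [427.0, 78.0, 123.0], [440.0, 74.0, 118.0], [453.0, 68.0, 114.0]]
182 [[410.0, 87.0, 122.0], [416.0, 80.0, 123.0], [427.0, 80.0, 117.0], [440.0, 74.0, 112.0], [451.0, 66.0, 110.0]]
184 [[409.0, 87.0, 118.0], [417.0, 82.0, 115.0], [425.0, 78.0, 113.0], [531.0, 189.0, 0.0], [541.0, 176.0, 1.0]]
186 [[409.0, 87.0, 112.0], [453.0, 131.0, 66.0], [461.0, 126.0, 64.0], [524.0, 182.0, 1.0], [536.0, 171.0, -1.0]]
188 [[474.0, 177.0, 25.0], [452.0, 131.0, 60.0], [464.0, 130.0, 54.0], [516.0, 173.0, 3.0], [529.0, 163.0, 1.0]]
190 [[474.0, 178.0, 18.0], [458.0, 141.0, 46.0], [493.0, 169.0, 12.0], [511.0, 167.0, 2.0], [522.0, 155.0, 2.0]]
```

View pics/s3.png

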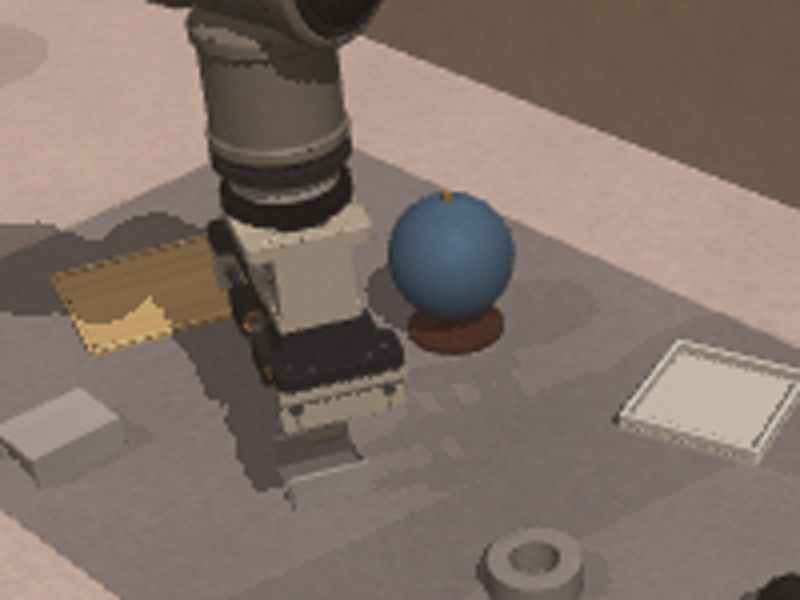

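The near finger stub ends at about (325,430) in the picture, above the channel. In the cloud its tip is at z≈50 mm, while the TCP reads 3.6 mm, so the real tips sit about 45 mm higher than reported and never reached the channel. I'll open, go part of the way down and re-measure the tip height.

>>> {"name": "step_arm", "arguments": {
  "plan": [
    [-1,0,0,0,0],
    [-1,0,0,0,0],
    [-1,0,0,0,0],
    [-1,0,0,0,0],
    [-1,0,0,0,0],
    [-1,0,0,0,0],
    [-1,0,0,0,0],
    [-1,0,0,0.01,0],
    [-1,0,0,0.02,0],
    [-1,0,0,0.02,0],
    [-1,0,0,0.02,0]
  ]
}}

```text
time: 4.28
tool_pos: [0.4672, 0.1558, -0.0166]
tool_rot: [-3.141, -0.0, 2.688]
contact_force: [0.2, 0.4, 0.5]
opening: 0.0918
grip_force: 0.0
```

Run:
```python
from h import *
c=snap('side');W=cloud(c)*1000;s=observe();print(s['tool_pos'],s['opening'],s['contact_force'])
a=np.radians(64);d=np.array([np.cos(a),np.sin(a)]);e=np.array([d[1],-d[0]])
p=s['tool_pos'][:2]*1000
w=W[150:230,180:230].reshape(-1,3);k=(w[:,:2]-p)@d;x=(w[:,:2]-p)@e
m=(k<-32)&(k>-75)&(abs(x)<12)&(w[:,2]>8)&(w[:,2]<80)
i=np.argsort(w[m][:,2])[:14];print(np.c_[k[m],x[m],w[m][:,2]][i].round(0).tolist())
cv2.imwrite('pics/s4.png',cv2.resize(c['img'][140:230,150:270,::-1],(800,600),interpolation=cv2.INTER_CUBIC))
```

```text
[ 0.46734359  0.15582314 -0.01634107] 0.09183903446776893 [ 0.8692943  -0.68918563  0.65444079]
[[-49.0, -10.0, 24.0], [-52.0, -8.0, 25.0], [-52.0, 10.0, 26.0], [-53.0, 2.0, 26.0], [-54.0, -0.0, 27.0], [-50.0, -10.0, 27.0], [-50.0, -9.0, 30.0], [-59.0, 6.0, 32.0], [-59.0, -4.0, 32.0], [-60.0, 1.0, 35.0], [-61.0, 11.0, 36.0], [-63.0, 3.0, 37.0], [-62.0, -2.0, 37.0], [-65.0, -8.0, 37.0]]
```

View pics/s4.png

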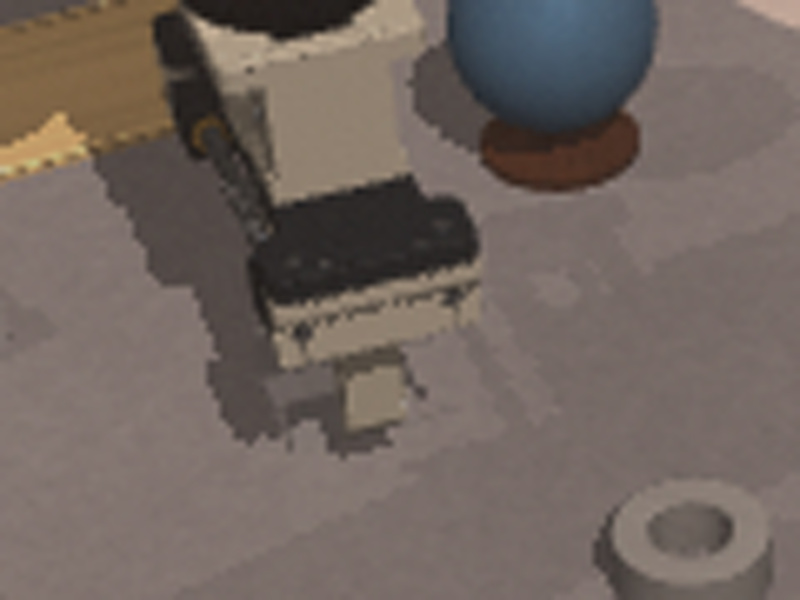

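The finger, at (375,400) in the picture, is outside the near flange with its tip at z≈25 mm against a reported −16 mm. That puts true tip height at about reported + 41.5 mm. I'll go down another 20 mm and close.

>>> {"name": "step_arm", "arguments": {
  "plan": [
    [-1,0,0,0.01,0],
    [-1,0,0,0.015,0],
    [-1,0,0,0.02,0],
    [-1,0,0,0.02,0],
    [0.3,0,0,0.02,0],
    [0.3,0,0,0.02,0],
    [0.3,0,0,0.02,0],
    [0.3,0,0,0.02,0],
    [0.3,0,0,0.02,0],
    [0.3,0,0,0.02,0]
  ]
}}

```text
time: 5.58
tool_pos: [0.4673, 0.1558, -0.0363]
tool_rot: [3.141, 0.0, 2.688]
contact_force: [-0.6, 0.4, 0.6]
opening: 0.0497
grip_force: 15.0
```

Run:
```python
from h import *
go(.538,.4213,-.0318,160)
```

```text
shift [ 0.0528  0.2696 -0.0045] twist -0.105 | at [ 0.4673  0.1558 -0.0363] 154.0 q6 -0.95 q6 after ~
```

>>> {"name": "step_arm", "arguments": {
  "plan": [
    [0.3,0,0,-0.02,0],
    [0.3,0,0,-0.06,0],
    [0.3,0,0.02,-0.06,0],
    [0.3,0.01,0.06,-0.06,0],
    [0.3,0.02,0.11,-0.06,-0.03],
    [0.3,0.03,0.16,-0.06,-0.06],
    [0.3,0.04,0.21,-0.06,-0.1],
    [0.3,0.053,0.25,-0.06,-0.105],
    [0.3,0.053,0.2696,-0.06,-0.105],
    [0.3,0.053,0.2696,-0.06,-0.105],
    [0.3,0.053,0.2696,-0.03,-0.105],
    [0.3,0.053,0.2696,-0.012,-0.105],
    [0.3,0.053,0.2696,-0.012,-0.105]
  ]
}}

```text
time: 7.2
tool_pos: [0.5365, 0.4198, -0.0262]
tool_rot: [-3.138, -0.003, 2.792]
contact_force: [-0.2, -0.9, -0.4]
opening: 0.0497
grip_force: 15.0
```

Run:
```python
from h import *
go(.538,.4213,-.0318,160); s=observe();print(s['opening'],s['grip_force'])
c=snap('side');W=cloud(c)
cv2.imwrite('pics/s5.png',cv2.resize(c['img'][100:190,100:220,::-1],(800,600),interpolation=cv2.INTER_CUBIC))
```

```text
shift [-0.0009  0.0019  0.0056] twist -0.0 | at [ 0.5365  0.4198 -0.0262] 160.0 q6 -0.67 q6 after ~
0.04969809061883832 14.999913722276688
```

View pics/s5.png

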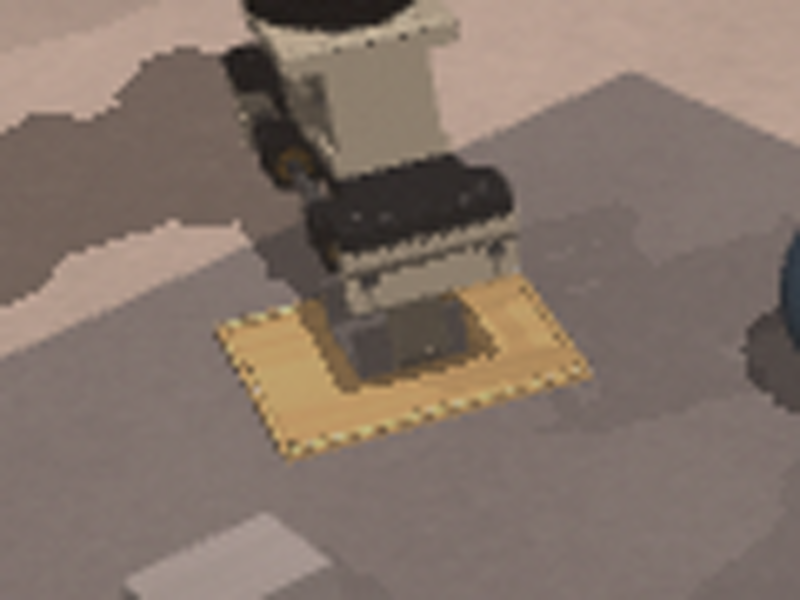

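The channel, at (415,340), hangs just above the middle of the tray. I'll lower it, release and lift.

>>> {"name": "step_arm", "arguments": {
  "plan": [
    [0.3,-0.001,0.001,0.003,0],
    [0.3,-0.001,0.001,0.0055,0],
    [0.3,-0.001,0.001,0.0055,0],
    [0.3,-0.001,0.001,0.0055,0],
    [-0.4,-0.001,0.001,0.0055,0],
    [-0.6,-0.001,0.001,0.0055,0],
    [-0.8,-0.001,0.001,0.0055,0],
    [-1,-0.001,0.001,0.0055,0],
    [-1,-0.001,0.001,0.0055,0],
    [-1,-0.001,0.001,0.0,0],
    [-1,-0.001,0.001,-0.05,0],
    [-1,-0.001,0.001,-0.09,0],
    [-1,-0.001,0.001,-0.09,0]
  ]
}}

```text
time: 8.88
tool_pos: [0.5414, 0.4234, 0.0706]
tool_rot: [3.135, 0.005, 2.793]
contact_force: [0.3, -0.7, -0.8]
opening: 0.0918
grip_force: 0.0
```

Run:
```python
from h import *
go(.373,.3095,.02,86.5);go(.373,.3095,-.0375,86.5)
```

```text
shift [ 0.1193 -0.1646  0.0506] twist 1.283 | at [0.5414 0.4234 0.0706] 160.0 q6 -0.67 q6 after ~
shift [ 0.1193 -0.1646  0.1081] twist 1.283 | at [0.5414 0.4234 0.0706] 160.0 q6 -0.67 q6 after ~
```

>>> {"name": "step_arm", "arguments": {
  "plan": [
    [-1,0.02,-0.03,0,0.18],
    [-1,0.05,-0.07,0.0,0.36],
    [-1,0.08,-0.11,0.0,0.54],
    [-1,0.1,-0.14,0.01,0.72],
    [-1,0.119,-0.165,0.02,0.9],
    [-1,0.119,-0.165,0.04,1.08],
    [-1,0.119,-0.165,0.05,1.26],
    [-1,0.119,-0.165,0.05,1.283],
    [-1,0.119,-0.165,0.05,1.283],
    [-1,0.119,-0.165,0.05,1.283],
    [-1,0.119,-0.165,0.05,1.283]
  ]
}}

```text
time: 10.25
tool_pos: [0.371, 0.3077, 0.0159]
tool_rot: [3.141, -0.0, 1.511]
contact_force: [0.2, -0.2, 0.2]
opening: 0.0919
grip_force: 0.0
```

Run:
```python
from h import *
go(.373,.3095,-.0375,86.5)
c=snap('side');W=cloud(c)*1000
o=np.hstack([cv2.resize(c['img'][125:245,85:205,::-1],(400,400),interpolation=cv2.INTER_CUBIC),cv2.resize(c['img'][120:180,110:170,::-1],(400,400),interpolation=cv2.INTER_CUBIC)])
cv2.imwrite('pics/s6.png',o)
w=W[110:190,100:230].reshape(-1,3);m=(np.hypot(w[:,0]-538,w[:,1]-421)<50)
for lo,hi in((12,40),(-9,60)):
    q=w[m&(w[:,2]>lo)&(w[:,2]<hi)];print(len(q),q.mean(0),cv2.minAreaRect(q[:,:2].astype(np.float32)),np.percentile(q[:,2],[5,50,95]))
```

```text
shift [0.002  0.0019 0.0534] twist 0.001 | at [0.371  0.3077 0.0159] 86.6 q6 0.59 q6 after ~
112 [533.40579518 402.35781939  22.00403184] ((537.0712280273438, 419.0917663574219), (54.46795654296875, 49.96321487426758), 70.55204772949219) [12.89178761 21.92480842 30.02725953]
312 [539.58399374 400.01862429  11.47048781] ((543.4212036132812, 406.77423095703125), (91.92970275878906, 66.6886215209961), 8.100554466247559) [ 3.11414263  6.67008486 28.62244382]
```

View pics/s6.png

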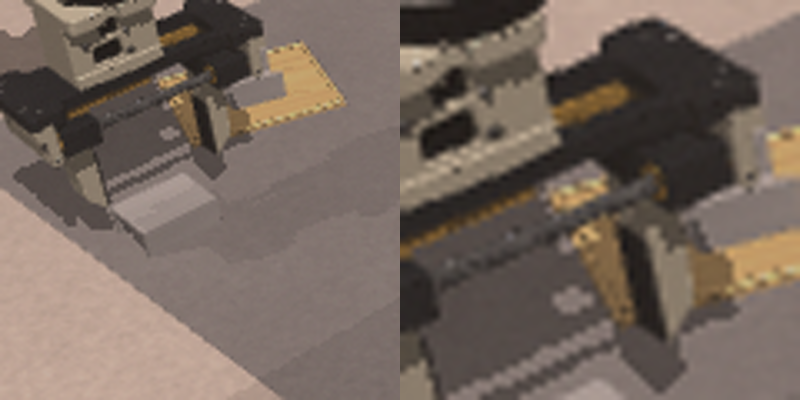

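The fingers straddle the long channel's ends, at (100,190) and (205,125) in the left half of the picture. The short channel sits flat in the tray at about (537,419) mm, −19.5°. I'll descend and grip.

>>> {"name": "step_arm", "arguments": {
  "plan": [
    [-1,0.002,0.002,0.025,0],
    [-1,0.002,0.002,0.045,0],
    [-1,0.002,0.002,0.0535,0],
    [-1,0.002,0.002,0.0535,0],
    [-1,0.002,0.002,0.0535,0],
    [0,0.002,0.002,0.0535,0],
    [0,0.002,0.002,0.0535,0],
    [0,0.002,0.002,0.0535,0],
    [0,0.002,0.002,0.0535,0],
    [0,0.002,0.002,0.0535,0]
  ]
}}

```text
time: 11.55
tool_pos: [0.3729, 0.3094, -0.0378]
tool_rot: [-3.142, -0.0, 1.51]
contact_force: [-1.1, -0.1, 2.2]
opening: 0.0656
grip_force: 15.0
```

Run:
```python
from h import *
print(observe()['opening'],observe()['grip_force'])
# shift 13mm along direction 70deg or opposite (towards robot = 250deg)
a=np.radians(70);p=np.array([.537,.4205])
for sg in(1,-1):
    q=p+sg*.013*np.array([np.cos(a),np.sin(a)]);print(q);go(q[0],q[1],-.0293,70)
```

```text
0.0656131774018363 14.997884631156921
[0.54144626 0.432716  ]
shift [ 0.1333  0.1607 -0.0085] twist 0.288 | at [ 0.3729  0.3094 -0.0378] 86.5 q6 0.6 q6 after ~
[0.53255374 0.408284  ]
shift [ 0.1084  0.1533 -0.0085] twist 0.288 | at [ 0.3729  0.3094 -0.0378] 86.5 q6 0.6 q6 after ~
```

>>> {"name": "step_arm", "arguments": {
  "plan": [
    [0,0,0,-0.02,0],
    [0,0,0,-0.06,0],
    [0,0,0,-0.08,0],
    [0,0.02,0.03,-0.08,0.1],
    [0,0.05,0.07,-0.08,0.2],
    [0,0.08,0.11,-0.08,0.288],
    [0,0.1085,0.1533,-0.08,0.288],
    [0,0.1085,0.1533,-0.08,0.288],
    [0,0.1085,0.1533,-0.06,0.288],
    [0,0.1085,0.1533,-0.045,0.288],
    [0,0.1085,0.1533,-0.045,0.288],
    [0,0.1085,0.1533,-0.045,0.288]
  ]
}}

```text
time: 13.05
tool_pos: [0.5327, 0.4084, 0.0078]
tool_rot: [3.141, -0.001, 1.222]
contact_force: [-0.3, 0.8, -0.9]
opening: 0.0656
grip_force: 15.0
```

Run:
```python
from h import *
go(.5326,.4083,-.0293,70);s=observe();print(s['opening'],s['tool_rot'],s['contact_force'])
c=snap('side')
cv2.imwrite('pics/s7.png',cv2.resize(c['img'][110:185,100:200,::-1],(800,600),interpolation=cv2.INTER_CUBIC))
```

```text
shift [-0.0002 -0.      0.0371] twist 0.0 | at [0.5327 0.4084 0.0078] 70.0 q6 0.89 q6 after ~
0.065616031587464 [ 3.14112574e+00 -6.29798251e-04  1.22184370e+00] [-0.30113903  0.75933864 -0.87532413]
```

View pics/s7.png

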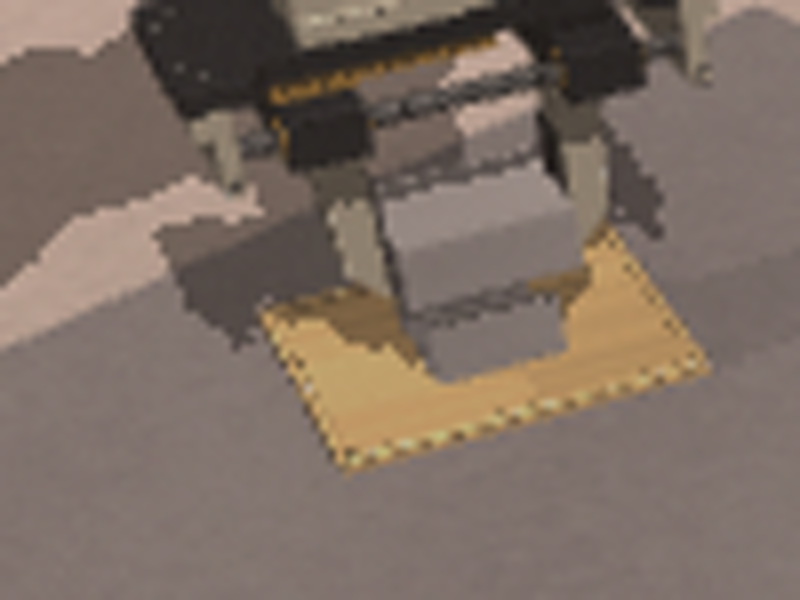

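The long channel, at (480,240), is held level and parallel above the short one at (495,340). I'll lower it gently.

>>> {"name": "step_arm", "arguments": {
  "plan": [
    [0,0,0,0.01,0],
    [0,0,0,0.02,0],
    [0,0,0,0.028,0],
    [0,0,0,0.033,0],
    [0,0,0,0.0365,0],
    [0,0,0,0.0365,0],
    [0,0,0,0.0365,0]
  ]
}}

```text
time: 13.98
tool_pos: [0.5328, 0.4085, -0.0291]
tool_rot: [3.141, -0.0, 1.222]
contact_force: [0.1, -0.5, -1.1]
opening: 0.0655
grip_force: 15.0
```

>>> {"name": "step_arm", "arguments": {
  "plan": [
    [0,0,0,0.0006,0],
    [0,0,0,0.0006,0],
    [-0.5,0,0,0.0006,0],
    [-0.7,0,0,0.0006,0],
    [-1,0,0,0.0006,0],
    [-1,0,0,0.0006,0],
    [-1,0,0,0.0006,0],
    [-1,0,0,-0.01,0],
    [-1,0,0,-0.05,0],
    [-1,0,0,-0.11,0],
    [-1,0,0,-0.11,0],
    [-1,0,0,-0.11,0]
  ]
}}

```text
time: 15.48
tool_pos: [0.5324, 0.4082, 0.0811]
tool_rot: [3.141, -0.0, 1.222]
contact_force: [-0.0, -1.0, -0.2]
opening: 0.0918
grip_force: 0.0
```

Run:
```python
from h import *
# big collar at (482,-18.. ) ; q6=q1+90-yaw
go(.4825,-.018,.02,70)
c=snap('side');W=cloud(c)*1000
w=W[100:190,90:230].reshape(-1,3);m=(np.hypot(w[:,0]-535,w[:,1]-415)<60)
q=w[m&(w[:,2]>27)&(w[:,2]<45)];A=np.c_[q[:,:2],np.ones(len(q))];f=np.linalg.lstsq(A,q[:,2],rcond=None)[0]
print(len(q),q.mean(0),cv2.minAreaRect(q[:,:2].astype(np.float32)),'tilt',np.degrees(f[:2]),np.percentile(q[:,2],[5,50,95]))
cv2.imwrite('pics/s8.png',cv2.resize(c['img'][110:185,100:200,::-1],(800,600),interpolation=cv2.INTER_CUBIC))
```

```text
shift [-0.4176  0.0988  0.0611] twist 0.0 | at [0.5324 0.4082 0.0811] 70.0 q6 0.89 q6 after ~
261 [532.46017967 407.14304252  32.76247785] ((535.7449340820312, 413.48443603515625), (68.65206909179688, 66.4183578491211), 70.44654846191406) tilt [0.22814433 0.05610869] [28.33139972 33.16811863 35.66279467]
```

View pics/s8.png

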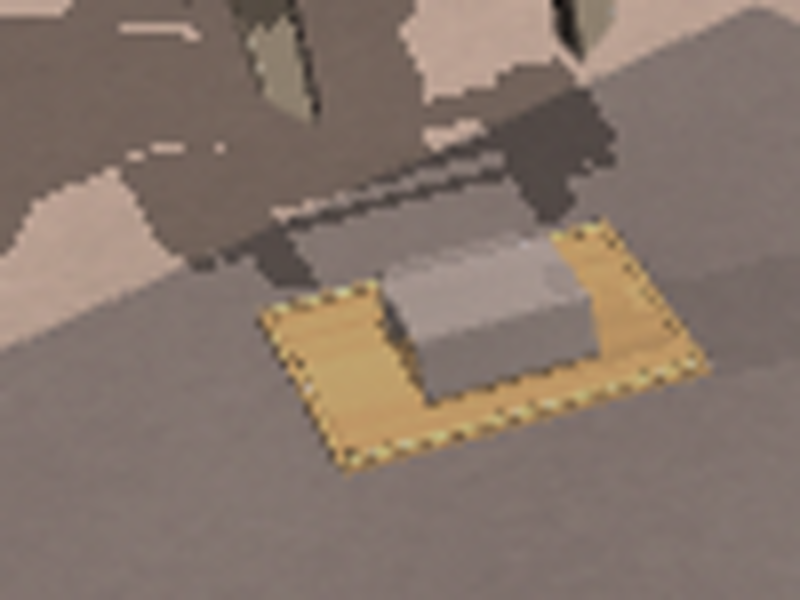

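The picture shows the long channel, at (490,300), sitting level over the short one. Its top is at z≈33 mm as expected and the tilt is about 0. Next is the big collar.

>>> {"name": "step_arm", "arguments": {
  "plan": [
    [-1,-0.03,0.01,0,0],
    [-1,-0.08,0.02,0,0],
    [-1,-0.13,0.03,0,0],
    [-1,-0.18,0.045,0,0],
    [-1,-0.24,0.06,0,0],
    [-1,-0.3,0.075,0,0],
    [-1,-0.36,0.09,0,0],
    [-1,-0.4176,0.0988,0.02,0],
    [-1,-0.4176,0.0988,0.06,0],
    [-1,-0.4176,0.0988,0.07,0],
    [-1,-0.4176,0.0988,0.07,0],
    [-1,-0.4176,0.0988,0.07,0]
  ]
}}

```text
time: 17.02
tool_pos: [0.4834, -0.0172, 0.0114]
tool_rot: [3.14, -0.0, 1.223]
contact_force: [-0.1, 0.5, -0.3]
opening: 0.0921
grip_force: 0.0
```

Run:
```python
from h import *
go(.483,-.0175,-.0375,70)
c=snap('side')
cv2.imwrite('pics/s9.png',cv2.resize(c['img'][170:260,200:320,::-1],(600,450),interpolation=cv2.INTER_CUBIC))
```

```text
shift [-0.0004 -0.0003  0.0489] twist 0.002 | at [ 0.4834 -0.0172  0.0114] 70.1 q6 0.15 q6 after ~
```

View pics/s9.png

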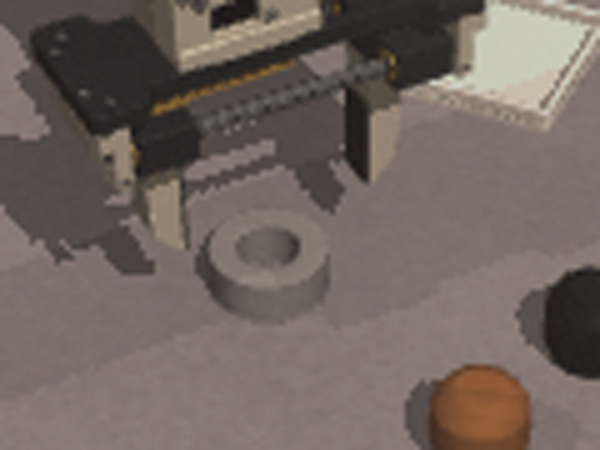

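The fingers, at (170,215) and (375,145), straddle the big collar at (268,265). I'll descend and grip it.

>>> {"name": "step_arm", "arguments": {
  "plan": [
    [-1,0,0,0.025,0],
    [-1,0,0,0.042,0],
    [-1,0,0,0.049,0],
    [-1,0,0,0.049,0],
    [-1,0,0,0.049,0],
    [0.2,0,0,0.049,0],
    [0.2,0,0,0.049,0],
    [0.2,0,0,0.049,0],
    [0.2,0,0,0.049,0],
    [0.2,0,0,0.049,0],
    [0.2,0,0,0.02,0],
    [0.2,0,0,-0.04,0],
    [0.2,0,0,-0.06,0],
    [0.2,0,0,-0.06,0]
  ],
  "grip_force": 35
}}

```text
time: 18.82
tool_pos: [0.4833, -0.018, 0.0715]
tool_rot: [3.139, -0.001, 1.222]
contact_force: [-0.4, 0.2, -4.5]
opening: 0.0571
grip_force: 35.0
```

Run:
```python
from h import *
import pickle
s=observe();print(s['opening'],s['grip_force'],s['contact_force'])
# post tip from both initial clouds
for n in('top0','side0'):
    W=cloud(pickle.load(open(n+'.pkl','rb'))).reshape(-1,3)*1000
    m=(np.hypot(W[:,0]-546,W[:,1]+401)<25)&(W[:,2]>20)&(W[:,2]<70);print(n,m.sum(),W[m].mean(0).round(1),W[m][W[m][:,2]>45].mean(0).round(1))
go(.546,-.4005,.05,70);go(.546,-.4005,-.028,70)
```

```text
0.05709517055176191 34.999028239399195 [-0.4433508   0.21276164 -4.53125976]
top0 23 [ 545.6 -397.4   48.2] [ 545.6 -398.6   55.5]
side0 106 [ 542.7 -401.8   42.3] [ 543.4 -401.9   53.4]
shift [-0.338   0.1897  0.0215] twist 0.0 | at [ 0.4833 -0.018   0.0715] 70.0 q6 0.15 q6 after ~
shift [-0.338   0.1897  0.0995] twist 0.0 | at [ 0.4833 -0.018   0.0715] 70.0 q6 0.15 q6 after ~
```

>>> {"name": "step_arm", "arguments": {
  "plan": [
    [0.2,-0.03,0.015,0,0],
    [0.2,-0.08,0.045,0,0],
    [0.2,-0.13,0.075,0,0],
    [0.2,-0.18,0.1,0,0],
    [0.2,-0.23,0.13,0,0],
    [0.2,-0.28,0.16,0,0],
    [0.2,-0.32,0.18,0,0],
    [0.2,-0.338,0.1897,0,0],
    [0.2,-0.338,0.1897,0,0],
    [0.2,-0.338,0.1897,0.02,0],
    [0.2,-0.338,0.1897,0.035,0],
    [0.2,-0.338,0.1897,0.035,0],
    [0.2,-0.338,0.1897,0.035,0]
  ]
}}

```text
time: 20.45
tool_pos: [0.5456, -0.4001, 0.0359]
tool_rot: [3.141, 0.0, 1.222]
contact_force: [0.2, -0.7, -3.3]
opening: 0.0567
grip_force: 35.0
```

Run:
```python
from h import *
go(.546,-.4005,-.029,70);print(observe()['opening'])
c=snap('side')
cv2.imwrite('pics/s10.png',cv2.resize(c['img'][220:340,350:510,::-1],(800,600),interpolation=cv2.INTER_CUBIC))
```

```text
shift [-0.0002  0.0005  0.0649] twist 0.001 | at [ 0.5456 -0.4001  0.0359] 70.0 q6 -0.4 q6 after ~
0.05670010142169373
```

View pics/s10.png

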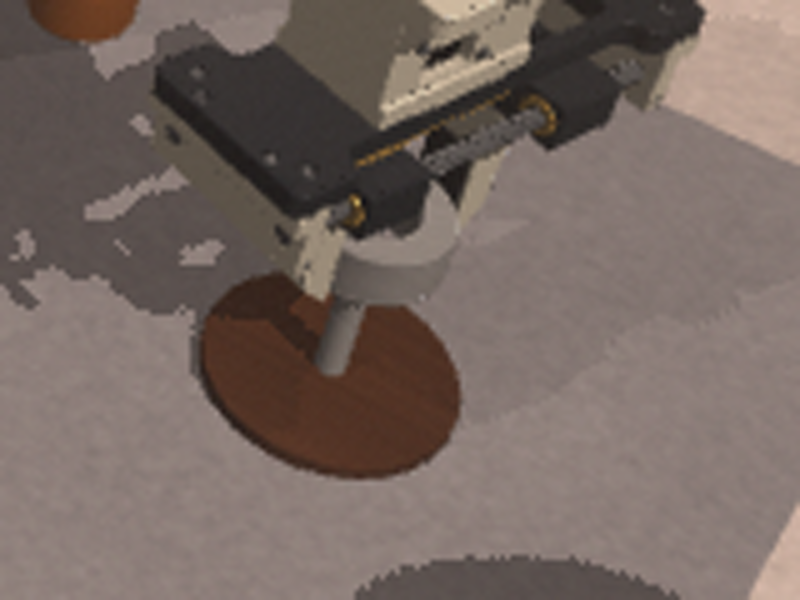

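The collar spans about x=335–460 and hangs over the post, whose foot is at (332,372). I'll check the alignment numerically.

Run:
```python
from h import *
c=snap('side');W=cloud(c)*1000;s=observe();p=s['tool_pos']*1000
w=W[225:300,350:510].reshape(-1,3)
# collar outer wall: camera-facing; circle with fixed R=29
z0=p[2]+37.7
print('collar bottom z',z0)
m=(w[:,2]>z0+3)&(w[:,2]<z0+21)&(np.hypot(w[:,0]-p[0],w[:,1]-p[1])<36)
q=w[m];img=None
from scipy.optimize import least_squares
def fit(q,R,x0): return least_squares(lambda o:np.hypot(q[:,0]-o[0],q[:,1]-o[1])-R,x0,loss='soft_l1',f_scale=1.5).x
k=np.array([.342*0,0])
t=np.radians(-20);d=np.array([np.cos(t),np.sin(t)]);a=abs((q[:,:2]-p[:2])@d)
q=q[a<24];print(len(q),'collar',fit(q,29,p[:2]))
m=(w[:,2]>14)&(w[:,2]<50)&(np.hypot(w[:,0]-546,w[:,1]+401)<20);print(m.sum(),'post',fit(w[m],6,[546,-401]))
W2=cloud(__import__('pickle').load(open('side0.pkl','rb'))).reshape(-1,3)*1000
m=(W2[:,2]>14)&(W2[:,2]<54)&(np.hypot(W2[:,0]-546,W2[:,1]+401)<20);print(m.sum(),'post0',fit(W2[m],6,[546,-401]))
```

```text
collar bottom z 74.20749239838113
140 collar [ 545.92271753 -398.74513687]
86 post [ 546.60197955 -400.97656912]
95 post0 [ 546.61907539 -400.83124914]
```

The collar is 2 mm off the post axis against a 9 mm margin. I'll nudge it and lower.

>>> {"name": "step_arm", "arguments": {
  "plan": [
    [0.2,-0.001,0.001,0.01,0],
    [0.2,-0.001,0.001,0.025,0],
    [0.2,-0.001,0.001,0.04,0],
    [0.2,-0.001,0.001,0.055,0],
    [0.2,-0.001,0.001,0.061,0],
    [0.2,-0.001,0.001,0.065,0],
    [0.2,-0.001,0.001,0.065,0],
    [0.2,-0.001,0.001,0.065,0]
  ]
}}

```text
time: 21.55
tool_pos: [0.5463, -0.4019, -0.0288]
tool_rot: [3.141, 0.0, 1.222]
contact_force: [0.4, 0.2, -2.5]
opening: 0.0571
grip_force: 35.0
```

>>> {"name": "step_arm", "arguments": {
  "plan": [
    [0.2,0,0,0.0008,0],
    [0.2,0,0,0.0008,0],
    [-0.4,0,0,0.0008,0],
    [-0.7,0,0,0.0008,0],
    [-1,0,0,0.0008,0],
    [-1,0,0,0.0008,0],
    [-1,0,0,0.0008,0],
    [-1,0,0,0.0008,0],
    [-1,0,0,-0.03,0],
    [-1,0,0,-0.08,0],
    [-1,0,0,-0.1,0],
    [-1,0,0,-0.1,0]
  ]
}}

```text
time: 23.05
tool_pos: [0.5468, -0.4024, 0.0726]
tool_rot: [3.138, 0.001, 1.222]
contact_force: [-0.0, -0.1, -0.0]
opening: 0.0917
grip_force: 0.0
```

Run:
```python
from h import *
from scipy.optimize import least_squares
c=snap('side');W=cloud(c).reshape(-1,3)*1000
m=(np.hypot(W[:,0]-546,W[:,1]+401)<38)&(W[:,2]>12)&(W[:,2]<45);q=W[m]
def fit(q,R,x0): return least_squares(lambda o:np.hypot(q[:,0]-o[0],q[:,1]-o[1])-R,x0,loss='soft_l1',f_scale=1.5).x
w=q[(q[:,2]<29)&(np.hypot(q[:,0]-546,q[:,1]+401)>20)];print(len(w),'big',fit(w,29,[546,-401]),'top z',np.percentile(q[:,2],90))
m=(np.hypot(W[:,0]-351,W[:,1]+319)<30)&(W[:,2]>4)&(W[:,2]<20);print(m.sum(),'small',fit(W[m],20,[351,-319]))
go(.352,-.3175,.0,70)
```

```text
181 big [ 547.79001786 -401.74301845] top z 34.5909627043544
197 small [ 350.03489121 -320.42493521]
shift [ 0.0127 -0.211   0.0707] twist 0.0 | at [ 0.546  -0.4016  0.0707] 70.0 q6 -0.4 q6 after ~
```

>>> {"name": "step_arm", "arguments": {
  "plan": [
    [-1,0.002,-0.04,0,0],
    [-1,0.005,-0.09,0,0],
    [-1,0.008,-0.14,0,0],
    [-1,0.01,-0.19,0,0],
    [-1,0.0115,-0.211,0.02,0],
    [-1,0.0115,-0.211,0.06,0],
    [-1,0.0115,-0.211,0.09,0],
    [-1,0.0115,-0.211,0.103,0],
    [-1,0.0115,-0.211,0.1085,0],
    [-1,0.0115,-0.211,0.1085,0],
    [-1,0.0115,-0.211,0.1085,0]
  ]
}}

```text
time: 24.48
tool_pos: [0.352, -0.3191, -0.0374]
tool_rot: [3.14, 0.001, 1.222]
contact_force: [0.4, -1.4, 0.6]
opening: 0.0918
grip_force: 0.0
```

>>> {"name": "step_arm", "arguments": {
  "plan": [
    [0.4,0,0,0,0],
    [0.4,0,0,0,0],
    [0.4,0,0,0,0],
    [0.4,0,0,0,0],
    [0.4,0,0,0,0],
    [0.4,0,0,0,0],
    [0.4,0,0,0,0]
  ],
  "grip_force": 25
}}

```text
time: 25.35
tool_pos: [0.3515, -0.3186, -0.0379]
tool_rot: [-3.142, -0.0, 1.222]
contact_force: [0.5, 0.6, 0.1]
opening: 0.0397
grip_force: 25.0
```

>>> {"name": "step_arm", "arguments": {
  "plan": [
    [0.4,0,0,-0.03,0],
    [0.4,0,0,-0.08,0],
    [0.4,0,0,-0.11,0],
    [0.4,0,0.04,-0.11,0],
    [0.4,-0.005,0.09,-0.11,0],
    [0.4,-0.008,0.14,-0.11,0],
    [0.4,-0.01,0.18,-0.11,0],
    [0.4,-0.0115,0.2115,-0.11,0],
    [0.4,-0.0115,0.2115,-0.11,0],
    [0.4,-0.0115,0.2115,-0.1,0],
    [0.4,-0.0115,0.2115,-0.08,0],
    [0.4,-0.0115,0.2115,-0.08,0],
    [0.4,-0.0115,0.2115,-0.08,0]
  ]
}}

```text
time: 26.98
tool_pos: [0.546, -0.4018, 0.0426]
tool_rot: [3.141, -0.0, 1.221]
contact_force: [-1.0, 0.8, -1.6]
opening: 0.0397
grip_force: 25.0
```

Run:
```python
from h import *
from scipy.optimize import least_squares
go(.5466,-.4013,-.005,70);s=observe();p=s['tool_pos']*1000;print(s['opening'],s['contact_force'])
c=snap('side');W=cloud(c).reshape(-1,3)*1000
z0=p[2]+37.9
t=np.radians(-20);d=np.array([np.cos(t),np.sin(t)]);a=abs((W[:,:2]-p[:2])@d)
q=W[(np.hypot(W[:,0]-p[0],W[:,1]-p[1])<28)&(W[:,2]>z0+3)&(W[:,2]<z0+20)&(a<17)]
print(z0,len(q),least_squares(lambda o:np.hypot(q[:,0]-o[0],q[:,1]-o[1])-20,p[:2],loss='soft_l1',f_scale=1.5).x)
```

```text
shift [0.0007 0.0003 0.0476] twist -0.0 | at [ 0.546  -0.4018  0.0426] 70.0 q6 -0.4 q6 after ~
0.03973798057739718 [-0.97895099  0.81586322 -1.61279975]
80.4536680322384 99 [ 545.30075772 -400.28725639]
```

The collar is within 2 mm of the axis, so I'll lower it.

>>> {"name": "step_arm", "arguments": {
  "plan": [
    [0.4,0,0.001,0.01,0],
    [0.4,0,0.001,0.02,0],
    [0.4,0,0.001,0.03,0],
    [0.4,0,0.001,0.04,0],
    [0.4,0,0.001,0.0445,0],
    [0.4,0,0.001,0.0475,0],
    [0.4,0,0.001,0.0475,0],
    [0.4,0,0.001,0.0475,0]
  ]
}}

```text
time: 28.02
tool_pos: [0.5475, -0.4023, -0.005]
tool_rot: [3.141, 0.0, 1.222]
contact_force: [-0.2, -0.1, -2.0]
opening: 0.0395
grip_force: 25.0
```

>>> {"name": "step_arm", "arguments": {
  "plan": [
    [0.4,0,0,0.0006,0],
    [0.4,0,0,0.0006,0],
    [0,0,0,0.0006,0],
    [-0.5,0,0,0.0006,0],
    [-1,0,0,0.0006,0],
    [-1,0,0,0.0006,0],
    [-1,0,0,0.0006,0],
    [-1,0,0,0.0006,0],
    [-1,0,0,-0.03,0],
    [-1,0,0,-0.07,0],
    [-1,0,0,-0.08,0],
    [-1,0,0,-0.08,0]
  ]
}}

```text
time: 29.52
tool_pos: [0.5474, -0.4022, 0.0748]
tool_rot: [3.141, 0.0, 1.222]
contact_force: [-1.2, 0.1, -0.9]
opening: 0.0919
grip_force: 0.0
```

Run:
```python
from h import *
from scipy.optimize import least_squares
c=snap('side');W=cloud(c).reshape(-1,3)*1000
q=W[(np.hypot(W[:,0]-547,W[:,1]+401)<28)&(W[:,2]>36)&(W[:,2]<70)]
w=q[q[:,2]<53];print(len(w),least_squares(lambda o:np.hypot(w[:,0]-o[0],w[:,1]-o[1])-20,[547,-401],loss='soft_l1',f_scale=1.5).x,'z',np.percentile(q[:,2],[50,80,90,98]))
m=(np.hypot(W[:,0]-462,W[:,1]+161)<32)&(W[:,2]>10)&(W[:,2]<29);q=W[m];print(m.sum(),'foot',least_squares(lambda o:np.hypot(q[:,0]-o[0],q[:,1]-o[1])-22,[462,-161],loss='soft_l1',f_scale=1.5).x)
go(.463,-.162,.03,61);go(.463,-.162,-.0375,61)
```

```text
203 [ 547.64124906 -402.72650043] z [53.09619121 57.31262375 58.09797847 59.10040873]
113 foot [ 463.68616476 -161.52089493]
shift [ 0.1966 -0.1608  0.0435] twist 0.157 | at [ 0.5468 -0.4017  0.0735] 70.0 q6 -0.4 q6 after ~
shift [ 0.1966 -0.1608  0.111 ] twist 0.157 | at [ 0.5468 -0.4017  0.0735] 70.0 q6 -0.4 q6 after ~
```

The small collar is on the post (top z≈56 mm, tip 58 mm). Next is the foot, with the closing line at −50° to stay clear of both black look-alikes.

>>> {"name": "step_arm", "arguments": {
  "plan": [
    [-1,0.03,-0.03,0,0.1],
    [-1,0.07,-0.06,0,0.2],
    [-1,0.11,-0.09,0,0.3],
    [-1,0.15,-0.12,0,0.4],
    [-1,0.18,-0.15,0,0.524],
    [-1,0.1966,-0.1612,0.01,0.524],
    [-1,0.1966,-0.1612,0.04,0.524],
    [-1,0.1966,-0.1612,0.05,0.524],
    [-1,0.1966,-0.1612,0.05,0.524],
    [-1,0.1966,-0.1612,0.05,0.524]
  ]
}}

```text
time: 30.82
tool_pos: [0.4634, -0.1627, 0.0249]
tool_rot: [3.141, -0.0, 0.697]
contact_force: [0.0, 0.5, 0.1]
opening: 0.0922
grip_force: 0.0
```

Run:
```python
from h import *
go(.4635,-.162,-.0375,40)
```

```text
shift [ 0.0005 -0.0005  0.0624] twist -0.001 | at [ 0.4634 -0.1627  0.0249] 40.0 q6 0.38 q6 after ~
```

>>> {"name": "step_arm", "arguments": {
  "plan": [
    [-1,0,0,0.03,0],
    [-1,0,0,0.05,0],
    [-1,0,0,0.062,0],
    [-1,0,0,0.062,0],
    [-1,0,0,0.062,0],
    [0.3,0,0,0.062,0],
    [0.3,0,0,0.062,0],
    [0.3,0,0,0.062,0],
    [0.3,0,0,0.062,0],
    [0.3,0,0,0.062,0],
    [0.3,0,0,0.062,0],
    [0.3,0,0,0.062,0]
  ],
  "grip_force": 15
}}

```text
time: 32.33
tool_pos: [0.463, -0.1622, -0.0374]
tool_rot: [-3.142, -0.0, 0.698]
contact_force: [-0.2, 0.4, 0.1]
opening: 0.043
grip_force: 15.0
```

Run:
```python
from h import *
print(observe()['opening'],observe()['grip_force'])
go(.696,.0135,-.0318,61)
```

```text
0.04302438457470356 15.000036064884625
shift [ 0.2914  0.015  -0.0056] twist -0.367 | at [ 0.463  -0.1622 -0.0374] 40.0 q6 0.38 q6 after ~
```

>>> {"name": "step_arm", "arguments": {
  "plan": [
    [0.3,0,0,-0.02,0],
    [0.3,0,0,-0.07,0],
    [0.3,0.01,0,-0.1,0],
    [0.3,0.05,0,-0.1,-0.1],
    [0.3,0.1,0.005,-0.1,-0.2],
    [0.3,0.15,0.01,-0.1,-0.3],
    [0.3,0.2,0.015,-0.1,-0.367],
    [0.3,0.25,0.015,-0.1,-0.367],
    [0.3,0.28,0.015,-0.1,-0.367],
    [0.3,0.2914,0.015,-0.09,-0.367],
    [0.3,0.2914,0.015,-0.05,-0.367],
    [0.3,0.2914,0.015,-0.03,-0.367],
    [0.3,0.2914,0.015,-0.03,-0.367],
    [0.3,0.2914,0.015,-0.03,-0.367]
  ]
}}

```text
time: 34.08
tool_pos: [0.6968, 0.0129, -0.0061]
tool_rot: [3.14, -0.001, 1.064]
contact_force: [0.3, 0.1, -1.2]
opening: 0.0435
grip_force: 15.0
```

Run:
```python
from h import *
go(.696,.0135,-.0318,61);s=observe();print(s['opening'],s['contact_force'])
```

```text
shift [ 0.0001 -0.0009  0.0257] twist -0.0 | at [ 0.6968  0.0129 -0.0061] 61.0 q6 0.42 q6 after ~
0.043504601471586295 [ 0.34602911  0.09012812 -1.15687626]
```

>>> {"name": "step_arm", "arguments": {
  "plan": [
    [0.3,0,-0.0005,0.01,0],
    [0.3,0,-0.0005,0.018,0],
    [0.3,0,-0.0005,0.023,0],
    [0.3,0,-0.0005,0.0258,0],
    [0.3,0,-0.0005,0.0258,0],
    [0.3,0,-0.0005,0.0258,0]
  ]
}}

```text
time: 34.83
tool_pos: [0.6954, 0.0138, -0.0324]
tool_rot: [-3.141, 0.0, 1.065]
contact_force: [-3.3, 0.4, 5.4]
opening: 0.0434
grip_force: 15.0
```

>>> {"name": "step_arm", "arguments": {
  "plan": [
    [0.3,0,0,0.0005,0],
    [-0.1,0,0,0.0005,0],
    [-0.2,0,0,0.0005,0],
    [-0.2,0,0,0.0005,0],
    [-0.2,0,0,0.0005,0],
    [-0.2,0,0,0.0005,0],
    [-0.2,0,0,-0.01,0],
    [-0.2,0,0,-0.03,0],
    [-0.2,0,0,-0.07,0],
    [-0.2,0,0,-0.1,0],
    [-0.2,-0.03,-0.04,-0.12,0],
    [-0.2,-0.08,-0.1,-0.12,0],
    [-0.2,-0.13,-0.16,-0.12,0],
    [-0.2,-0.18,-0.16,-0.12,0],
    [-0.2,-0.18,-0.16,-0.12,0]
  ]
}}

```text
time: 36.7
tool_pos: [0.4658, -0.0673, 0.0881]
tool_rot: [-3.141, 0.0, 1.063]
contact_force: [0.5, -0.4, -0.9]
opening: 0.055
grip_force: 0.0
```

Run:
```python
from h import *
c=snap('side');t=snap('top');print(observe()['time'],observe()['tool_pos'])
a=cv2.resize(c['img'][:,:,::-1],(800,600));cv2.imwrite('pics/end.png',a)
W=cloud(c).reshape(-1,3)*1000
q=W[(np.hypot(W[:,0]-696,W[:,1]-13)<30)&(W[:,2]>16)&(W[:,2]<60)];print(len(q),q.mean(0),q[:,2].max())
```

```text
36.8 [ 0.46837937 -0.06684996  0.08802806]
169 [685.2351518    3.01442541  32.38875158] 47.8581740544576
```

View pics/end.png

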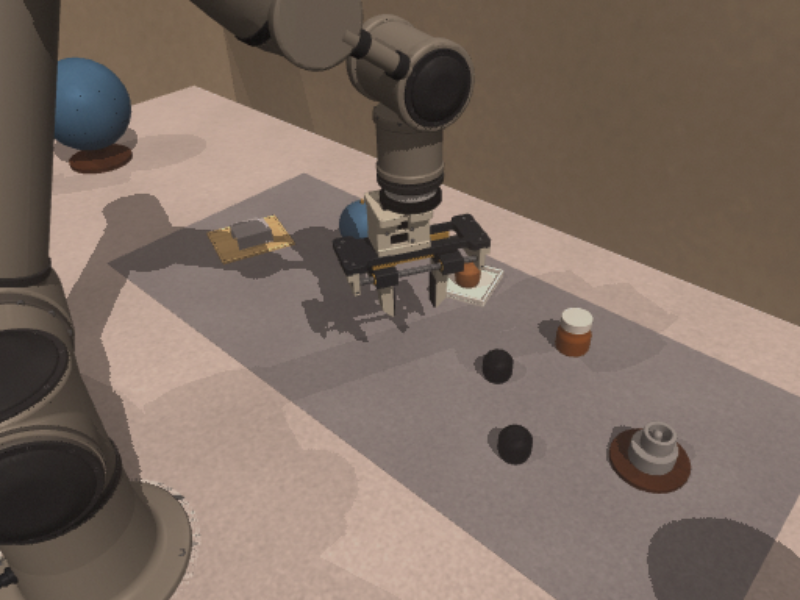

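The picture shows the foot upright in the white tray (467,275), both collars on the post (657,445), the channels stacked in the plywood tray (250,235), and the jar at (574,332) and globe at (355,220) unmoved. The arm is clear of everything.

```bash
python3 -c "
from cell import *
print(hand_in())"
```

```text
the job is handed in; nothing more can be done
None
```

The job is handed in at about 37 s with all five parts put away as asked; the one oddity was that the finger tips sat about 41 mm higher than the reported position, so the first grip closed on air, and I corrected for it from then on.

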